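# Shut the centrifuge and start the spin

## Robot

A 6-joint arm with a two-finger parallel gripper is mounted at the origin on the work surface. World frame = base frame: x ahead of the robot, y to its left, z up, the work surface at z = 0. Lengths are in mm, angles in rad, forces in N, time in s.
With the tool pointing down it reaches from about 250 to 775 mm from the base axis. Payload 4 kg.
Tool frame: the origin (TCP) lies at the very end of the fingers, on their centre line; the grasp point (between the pads) lies r.grip_point_offset behind it (r.grip_point_offset is the distance from the TCP to the grasp point, in mm); z points along the fingers, y is the direction in which the jaws open and shut (so a half turn about z gives the same grasp; the last joint's range is limited). The gripper opens to 94 mm and grips with 3 to 60 N. Pads are 16 mm wide; open, the fingers measure 119 mm over their backs; the gripper's body (75 mm by 177 mm) begins 78 mm behind the grasp point.
Start: joints at [-1.291, 0.087, 1.371, -0, 1.684, -0.103], TCP at [205.435, -510.213, 205.506] pointing down, gripper open.
Joint ranges: [-3.1, 3.1], [-0.76, 2.03], [0.27, 2.55], [-1.08, 4.22], [0.17, 2.65], [-2.57, 2.57]. Speed limits (rad/s): [2.79, 2.79, 3.14, 3.14, 3.14, 3.14].

## Interface

Orientations are given as a unit quaternion [x, y, z, w].
In Python, from station import r gives the robot as it stands. The module is installed in compiled form; this text tells all that it offers.
- The arm moves only by the shell command python3 -m handwheel 'ROWS' [OPENING] [FORCE]. ROWS is JSON, a list of rows, each a list of 2 entries, a list of its own where there are three numbers: the shift along the tool's x, y, z in m, then the turn, a rotation vector about the tool's x, y, z in rad. A call has 1 to 10 rows; each row shifts and turns the commanded pose from where the row before left it, along the tool's axes as they then stand; what a row does not reach is not made up. A row lasts 1/10 s, in which the tool goes at most 50 mm and 8.59 degrees, less where a joint would pass 70% of its speed; a pose out of reach is approached as far as the arm can. A call with a gripper value outside its range is refused whole. OPENING is the closure, from -1 (fully open) to 1 (shut), set as the call begins (- or left out, the last holds). The fingers move at their own pace and stop on an object; FORCE is the grip in N (left out, the last holds). Time passes only in rows, so rows that do not move let the fingers close. It gives the time, the measured TCP pose, the force and the opening at its end, in the units of the state.
- r.read_state(): the state, without advancing time (a new reading comes with each control period).
- r.read_camera(name): name is "scene" or "top"; returns (picture, depth): 400x640x3 uint8, blue, green, red; 400x640 float32, mm along the optical axis (not along the pixel's ray), 0 where there is no reading.
- r.calibration(name): a dict with "camera_matrix" (3x3 intrinsics, pixels), "R" (3x3) and "t" (3): a world point X has camera coordinates R X + t. Camera axes: x right, y down, z forward; pixel columns grow to the right and rows downward; lengths in mm; the calibration is good to about 2 mm. A picture is of the moment at which its call begins. calibration takes no time and is no camera call.
- r.finish_job(): hands the job in, once; it reports no verdict.
Trained networks look in the newest picture that a camera, given by its name, has taken for a name from the list of things; names that differ only in an ending like _2 or _b are one class to them, and where a whole thing is asked for, a point or a joint stands for the part that bears it (a point fixed in the world has none). Each returns a list of dicts, best first, with "conf" (0 to 1); they miss things now and then, are a little off and sometimes report something else, mostly with a low value. They report only what shows in the picture. A call takes as long as a camera call.
- r.cut_out(camera, target): "mask" (400x640 bool, what is visible of it) and "xy" ([column, row] in pixels, amid what is visible of it).
- r.place_of(camera, target): "xy" ([column, row] in pixels: a listed point, or the origin of a listed thing).
The state is a dict: "clock": time; "joint_pos": joint angles; "dq": joint speeds; "joint_efforts": joint torques, N m; "tool_pos": TCP position; "tcp_rot": TCP orientation; "force": force on the tool from outside, world axes, zero at the start; "moment": the same for the moment, N m; "opening": opening from 0.0 (shut) to 1.0 (fully open).
Only numpy, scipy, OpenCV 4.12 (cv2) and the standard library are available. Lean on these libraries where they do the work, as an engineer would, in place of code of your own. Each camera call takes 0.05 s, during which the arm holds its last target. There are 200 camera calls.

## Task

With the fingertips, gently push the open lid of the bench centrifuge down until it is fully shut, then press the green start button all the way down and let it spring back, and draw the hand well clear (about 10 cm above the button). Do not press the red or yellow button, do not lift the lid wider open, slam it or press hard, and leave everything else on the bench where it stands; nothing is to be picked up.

Things in the scene. Friction and masses are not known exactly. Their poses are not given: they have to be found in the camera images.
- centrifuge: light-grey bench centrifuge, fixed to the bench, 280 mm deep (x) x 220 mm wide (y). Origin under the machine on the bench, x axis pointing from its button deck to its lid hinge, y to its left, z up. The main housing (x -90 to +110 mm) is 95 mm high; the lower front deck (x -170 to -90 mm) is 70 mm high and carries the three buttons in a row across y, 52 mm apart, at x = -135 mm; which colour sits in which place varies
- lid (a joint): lid of the centrifuge, a mid-grey slab 190 mm long from hinge to front edge, 200 mm wide, 18 mm thick, hinged at the back. Value 0 rad = fully shut (level, its top 116 mm above the bench), grows as the front edge rises (up to 1.35). A stiff hinge: the lid stays at any angle where it is left, and moves under about 1 to 4 N at the blue strip
- lid_hinge (a point): point on the lid's hinge axis, at its middle: 100 mm behind the centrifuge origin (+x) and 98 mm above the bench; the axis runs along the centrifuge's y. The lid's underside runs from it, the outer face lies 18 mm above the underside
- lid_strip (a point): centre of the blue strip (22 x 90 mm) on the outer (upper) face of the lid, 25 mm from the front edge and 165 mm from the hinge: the place to push the lid shut. Moves with the lid; its z axis is the outward normal of the outer face, its x axis points to the hinge, its y axis is along the hinge axis
- start (a joint): green button: round green cap 28 mm across in a black collar 44 mm across, on the front deck of the centrifuge. Value 0 m = up, grows as it is pressed down, 0.006 m = fully down; springs back when let go. It starts to move at 1.5 N and is fully down at 5 N (starts the spin)
- start_top (a point): centre of the top face of the green button's cap (its height when not pressed is 92 mm above the bench)
- stop (a joint): red button: round red cap 28 mm across in a black collar 44 mm across, on the front deck of the centrifuge. Value 0 m = up, grows as it is pressed down, 0.006 m = fully down; springs back when let go. It starts to move at 1.5 N and is fully down at 5 N (stop; leave alone)
- stop_top (a point): centre of the top face of the red button's cap (its height when not pressed is 92 mm above the bench)
- pulse (a joint): yellow button: round yellow cap 28 mm across in a black collar 44 mm across, on the front deck of the centrifuge. Value 0 m = up, grows as it is pressed down, 0.006 m = fully down; springs back when let go. It starts to move at 1.5 N and is fully down at 5 N (short spin; leave alone)
- pulse_top (a point): centre of the top face of the yellow button's cap (its height when not pressed is 92 mm above the bench)
- start_base: black collar of the green button, 44 mm across and 12 mm high, with the green cap in it; origin at the centre of its underside on the deck
- tube_rack: bystander: loose orange rack, 82 x 130 x 76 mm high with white and green tube caps; origin under its centre
- micro_rack: bystander: loose small dark-blue rack of microtubes, 58 x 58 x 51 mm high, standing close to the left (+y) side of the centrifuge; origin under its centre
- amber_bottle: bystander: loose amber bottle with white cap, 48 mm across, 95 mm high, standing close to the right (-y) side of the centrifuge; origin under its centre
- buffer_bottle: bystander: loose clear bottle with orange cap, 68 mm across, 150 mm high; origin under its centre
- tip_box: bystander: loose purple pipette-tip box, 88 x 123 x 65 mm high; origin under its centre
- beaker: bystander: loose yellow plastic beaker, 90 mm across, 100 mm high; origin under its centre
- marker: bystander: loose white marker pen with a blue cap lying on the bench beside the left (+y) side of the centrifuge, about 135 mm long, 15 mm thick; origin underneath the pen, x axis along it towards the cap

How it is judged (in metres and radians):
On the way, in this order (a step that is already met when the one before it is completed fails the run):
1. the lid is fully shut (value of joint lid below 0.05 rad), for 0.2 s.
2. the green button is pressed down (value of joint start above 0.0042 m and value of joint lid below 0.06 rad), for 0.05 s.
At the end, for the whole second after the job is handed in: The lid is shut (within 0.06 rad), all three buttons are up (within 1 mm), the grasp point of the hand is more than 60 mm from the green button, and every bystander stands within 15 mm of where it began (value of joint lid below 0.06 rad and value of joint each of start, stop, pulse below 0.001 m and distance between the grasp point and start_top above 0.06 m and distance of each of tube_rack, micro_rack, amber_bottle, buffer_bottle, tip_box, beaker, marker from where it was at the start of the episode below 0.015 m); the robot touches nothing.
It fails at once if the red or the yellow button was pressed (value of joint any of stop, pulse above 0.001 m).
It fails at once if the green button was pressed before the lid was shut (value of joint start above 0.002 m and value of joint lid above 0.08 rad).
It fails at once if the lid was lifted further open or slammed (over 3 rad/s) (value of joint lid above 1.1 rad or velocity of joint lid below -3 rad/s).
It fails at once if the green button was pressed with over 40 N, or the machine or its lid with over 50 N (contact force between any of the fingers, the arm and start_base above 40 N or contact force between any of the fingers, the arm and centrifuge above 50 N).
It fails at once if a bystander was moved more than 15 mm, lifted or knocked over (distance of any of tube_rack, micro_rack, amber_bottle, buffer_bottle, tip_box, beaker, marker from where it was at the start of the episode above 0.015 m or angle between any of tube_rack, micro_rack, amber_bottle, buffer_bottle, tip_box, beaker, marker's own z axis and vertical above 0.3 rad).
It also fails if it takes over 48 s, if anything falls off the work surface, if the arm or the gripper's body presses on something with over 40 N, if the wrist force passes 120 N, or if a joint passes its speed limit or range.

## Working session

There is one attempt and no reset: what is moved stays moved. The work goes in short steps, Python scripts to look and compute and a shell command to move; the robot and the scene stay as the last step left them, time stands still between calls to the robot, and variables do not carry over. Pictures are saved under pics/ and viewed, about 8 in all and at most 12, crops included, and the job is handed in when it is done.

```bash
mkdir -p pics; cat > h.py <<'E'
import numpy as np, cv2
from station import r
def deproj(cam,xy,depth,z=None):
    c=r.calibration(cam);K=np.array(c["camera_matrix"]);R=np.array(c["R"]);t=np.array(c["t"]).ravel()
    ray=np.linalg.inv(K)@[xy[0],xy[1],1.]
    if z is not None:
        o=-R.T@t; d=R.T@ray; return o+d*(z-o[2])/d[2]
    u,v=int(round(xy[0])),int(round(xy[1])); p=depth[max(v-2,0):v+3,max(u-2,0):u+3]; p=p[p>0]
    return R.T@(ray*np.median(p)-t) if p.size else None
E
python3 - <<'E'
from h import *
print(r.read_state(), r.grip_point_offset)
for cam in("scene","top"):
    im,d=r.read_camera(cam); cv2.imwrite(f"pics/{cam}0.png",im); np.save(f"{cam}_d.npy",d)
    for n,z in(("start_top",92),("stop_top",92),("pulse_top",92),("lid_strip",None),("lid_hinge",98),("centrifuge",0)):
        for p in r.place_of(cam,n)[:2]:
            print(cam,n,round(p["conf"],2),np.round(p["xy"],1),np.round(deproj(cam,p["xy"],d,z),1), deproj(cam,p["xy"],d))
E
```

```text
{'clock': 0.0, 'joint_pos': array([-1.29108149e+00,  8.79428962e-02,  1.37225414e+00, -1.24452450e-05,
        1.68360403e+00, -1.03072969e-01]), 'dq': array([ 3.75057891e-04,  2.13693577e-03,  8.94557447e-05,  3.13117342e-04,
       -1.11770290e-03,  2.24715689e-04]), 'joint_efforts': array([ 4.36791424e-04, -3.40173376e+01, -3.02430689e+01,  7.19442498e-02,
        3.29017255e-02, -2.00842201e-04]), 'tool_pos': array([ 205.28070676, -509.6560454 ,  204.31086521]), 'tcp_rot': array([ 9.81739564e-01,  1.90226732e-01, -1.03557525e-04, -1.09935691e-03]), 'force': array([0.8534675 , 0.43176641, 0.03789415]), 'moment': array([-0.03653776,  0.06943265, -0.01490289]), 'opening': 1.0016673800450848} 18.8
scene start_top 0.47 [338.6 181. ] [476.   29.2  92. ] [476.18395876  29.42844763  92.53296128]
scene start_top 0.42 [306.6 242. ] [684.1 153.4  92. ] [662.89761139 122.97651401  11.45415896]
scene stop_top 0.44 [325.1 156.5] [457.7 -74.8  92. ] [457.15992842 -75.42899338  90.83830523]
scene pulse_top 0.5 [335.9 166.3] [450.1 -22.6  92. ] [448.73554009 -24.17285013  88.91938724]
scene lid_s
[... 525 characters left out ...]
] [469.9828687   31.24709761  93.01041029]
top stop_top 0.59 [346.6 243.8] [460.6 -79.1  92. ] [460.58162965 -79.06967491  92.07196531]
top pulse_top 0.68 [344.8 243.8] [460.7 -74.2  92. ] [460.72124668 -74.26702732  91.3263351 ]
top pulse_top 0.45 [274.2 178.4] [643.6 114.   92. ] [658.39828886 120.12087524  12.86730791]
top lid_strip 0.62 [306.2 240.9] [470.7  29.6  93.1] [470.74536161  29.61629212  93.14914907]
top lid_strip 0.55 [333.8 177. ] [615.8 -41.5 243.2] [615.83406889 -41.51980454 243.24314103]
top lid_hinge 0.58 [337.5 158.6] [694.3 -60.8  98. ] [682.42405468 -57.55357481 150.07149287]
top centrifuge 0.63 [329.9 198.2] [598.6 -41.2   0. ] [589.66377806 -38.50417426  63.51212861]
```

```bash
python3 - <<'E'
import cv2
for n in("scene","top"):
    im=cv2.imread(f"pics/{n}0.png")[90:300,190:450]; cv2.imwrite(f"pics/{n}0c.png",cv2.resize(im,None,fx=3,fy=2.85,interpolation=2)[:600,:800])
E
```

```text
(no output)
```

View pics/scene0c.png

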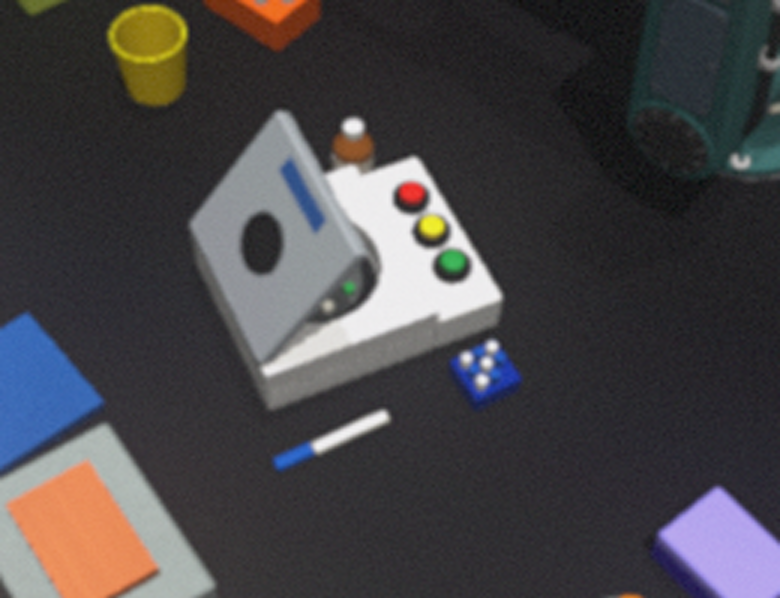

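View pics/top0c.png

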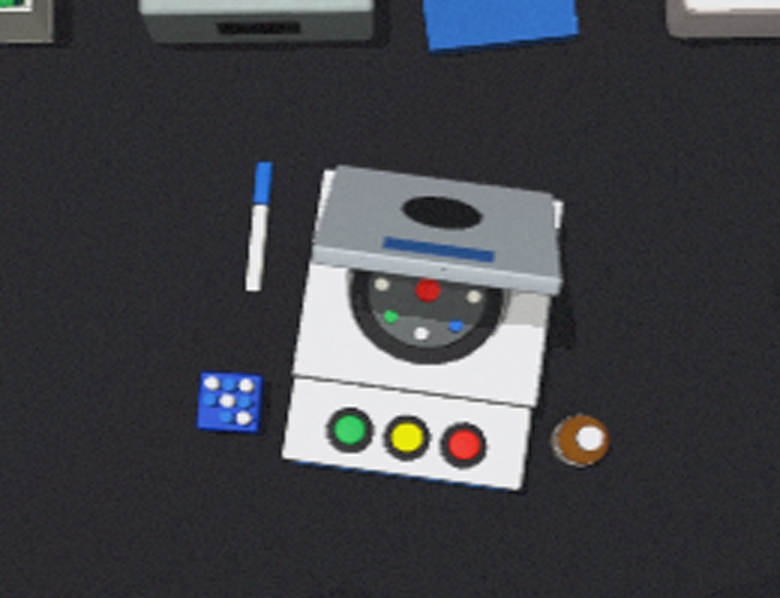

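The pictures show the button order from left to right in the top view: green, yellow, red, with green at about (306,240). The lid is open by about 0.95 rad and its strip is at about (336,177). I'm reading these off more precisely, and raising, turning and closing the hand meanwhile.

```bash
cat >> h.py <<'E'
def fit():
    im=cv2.imread("pics/top0.png"); d=np.load("top_d.npy"); hsv=cv2.cvtColor(im,cv2.COLOR_BGR2HSV); P={}
    for n,(u,v),lo,hi in(("g",(306,240),45,85),("y",(326,243),20,35),("r",(345,246),0,12)):
        m=np.zeros(d.shape,bool); m[v-9:v+10,u-9:u+10]=1
        m&=(hsv[...,0]>=lo)&(hsv[...,0]<=hi)&(hsv[...,1]>110)&(hsv[...,2]>70)
        vv,uu=np.nonzero(m); P[n]=deproj("top",(uu.mean(),vv.mean()),d,92)
    # strip
    m=np.zeros(d.shape,bool); m[168:186,312:360]=1; m&=(hsv[...,0]>95)&(hsv[...,0]<125)&(hsv[...,1]>110)
    vv,uu=np.nonzero(m); s=deproj("top",(uu.mean(),vv.mean()),d)
    Q=np.array([deproj("top",(u,v),d) for v in range(155,180,2) for u in range(310,365,3) if d[v,u]>0])
    return P,s,Q
E
python3 - <<'E'
from h import *
P,s,Q=fit(); print(P,"strip",s)
ya=P["g"]-P["r"]; ya/=np.linalg.norm(ya); xa=np.array([ya[1],-ya[0],0]); o=np.mean(list(P.values()),0)+135*xa; o[2]=0
print("xa",xa,"origin",o)
q=(Q-o)@np.array([xa,ya,[0,0,1]]).T
q=q[(q[:,2]>120)&(abs(q[:,1])<90)]
for _ in range(4):
    c=np.polyfit(q[:,2],q[:,0],1); e=q[:,0]-np.polyval(c,q[:,2]); q=q[abs(e)<max(6,1.5*e.std())]
th=np.arctan2(1,-c[0]);print(len(q),c,"theta",th,e.std())
print("strip local",(s-o)@np.array([xa,ya,[0,0,1]]).T)
for t in(th,.9,.95,1.): print(t,100-165*np.cos(t)+18*np.sin(t),98+165*np.sin(t)+18*np.cos(t))
E
python3 -m handwheel '[[[0,0,-0.03],[0,0,0.12]],[[0,0,-0.03],[0,0,0.12]],[[0,0,-0.03],[0,0,0.12]],[[0,0,-0.03],[0,0,0.12]]]' 1 20
```

```text
{'g': array([472.2441931 ,  29.61865301,  92.        ]), 'y': array([464.27813771, -21.34784626,  92.        ]), 'r': array([455.92181539, -72.72354216,  92.        ])} strip [615.49739972 -46.49175519 241.13081397]
xa [ 0.98751935 -0.15749773  0.        ] origin [597.46316079 -42.74643919   0.        ]
238 [ -0.72118389 192.93781326] theta 0.9459940150170303 0.6597795207035447
strip local [ 18.39903866  -0.85822026 241.13081397]
0.9459940150170303 18.084822166508154 242.35686211783425
0.9 11.534239608635078 238.43791951740673
0.95 18.663769324667932 242.68385390059657
1.0 25.996597258299083 246.56815399892943
clock: 1.1
tool_pos: [205.4, -510.1, 326.8]
tcp_rot: [0.999, -0.051, 0.0, 0.0]
force: [-0.2, -0.9, -0.9]
opening: 0.697
```

The fits agree: yaw -0.158 rad, lid 0.946 rad, and the strip 1 mm from where the model predicts. I'm now moving to a point above and behind the strip.

```bash
cat >> h.py <<'E'
XA=np.array([.98752,-.1575,0]);YA=np.array([.1575,.98752,0]);O=np.array([597.46,-42.75,0])
def loc(): 
    s=r.read_state(); p=s["tool_pos"]-O; from scipy.spatial.transform import Rotation as Ro
    R=Ro.from_quat(s["tcp_rot"]).as_matrix()
    print("t",round(s["clock"],2),"local",np.round([p@XA,p@YA,p[2]],1),"tool axes err",np.round([R[:,0]@YA,R[2,0],R[2,1]],4),"F local",np.round([s["force"]@XA,s["force"]@YA,s["force"][2]],2),"open",round(s["opening"],2))
E
python3 -m handwheel '[[[0,0,0],[0,0,0.056]],[[0.02,-0.03,0],[0,0,0]],[[0.029,-0.042,0],[0,0,0]],[[0.029,-0.042,0],[0,0,0]],[[0.029,-0.042,0],[0,0,0]],[[0.029,-0.042,0],[0,0,0]],[[0.029,-0.042,0],[0,0,0]],[[0.029,-0.042,0],[0,0,0]],[[0.029,-0.042,0],[0,0,0]],[[0.029,-0.042,0],[0,0,0]]]'
python3 -m handwheel '[[[0.029,-0.042,0],[0,0,0]],[[0.029,-0.042,0],[0,0,0]],[[0.029,-0.042,0],[0,0,0]],[[0,0,0],[0,0,0]],[[0,0,0],[0,0,0]]]'
python3 -c "from h import *; loc()"
```

```text
clock: 2.1
tool_pos: [505.7, -191.2, 325.8]
tcp_rot: [0.997, -0.077, 0.0, 0.0]
force: [0.5, -0.8, 0.3]
opening: 0.003
clock: 2.6
tool_pos: [608.1, -83.1, 324.5]
tcp_rot: [0.997, -0.075, -0.001, 0.0]
force: [-0.2, -1.1, 0.8]
opening: 0.004
t 2.6 local [ 16.8 -38.2 324.5] tool axes err [ 0.0071 -0.0018  0.0005] F local [-0.06 -1.13  0.77] open 0.0
```

```bash
python3 -m handwheel '[[[0.014,-0.019,0],[0,0,0]],[[0.014,-0.019,0],[0,0,0]],[[0,0,0.02],[0,0,0]],[[0,0,0.02],[0,0,0]],[[0,0,0.02],[0,0,0]],[[0,0,0],[0,0,0]],[[0,0,0],[0,0,0]]]'
python3 - <<'E'
from h import *
loc()
im,d=r.read_camera("scene"); cv2.imwrite("pics/s1.png",cv2.resize(im[60:260,200:440],None,fx=3,fy=3))
# arc of TCP for the lid angle, with contact edge 8 mm ahead of the TCP
p=None
for t in np.arange(.946,-.01,-.0946):
    q=np.array([100-165*np.cos(t)+18*np.sin(t)+8,98+165*np.sin(t)+18*np.cos(t)]); print(round(t,3),np.round(q,1),None if p is None else np.round(q-p,1)); p=q
E
```

```text
clock: 3.3
tool_pos: [640.5, -52.1, 266.2]
tcp_rot: [0.997, -0.077, 0.0, 0.0]
force: [-0.2, 0.1, -0.3]
opening: 0.007
t 3.3 local [ 44.   -2.4 266.2] tool axes err [0.0031 0.0002 0.0004] F local [-0.25  0.1  -0.29] open 0.01
0.946 [ 26.1 242.4] None
0.851 [ 12.8 234. ] [-13.3  -8.4]
0.757 [  0.4 224.4] [-12.4  -9.6]
0.662 [-11.1 213.6] [-11.5 -10.7]
0.568 [-21.4 201.9] [-10.4 -11.8]
0.473 [-30.7 189.2] [ -9.2 -12.7]
0.378 [-38.7 175.7] [ -8.  -13.5]
0.284 [-45.4 161.5] [ -6.7 -14.2]
0.189 [-50.7 146.7] [ -5.3 -14.8]
0.095 [-54.6 131.5] [ -3.9 -15.2]
-0.0 [-57. 116.] [ -2.4 -15.5]
```

View pics/s1.png

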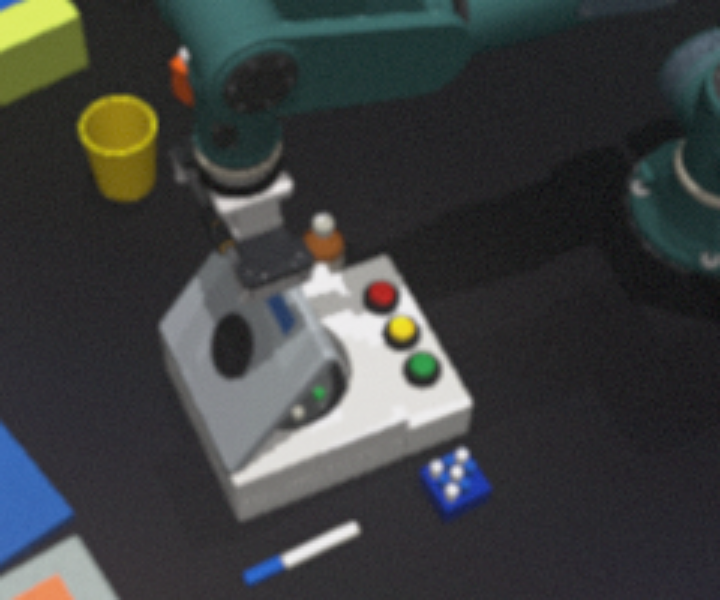

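The picture shows the lid face and blue strip (at about 283,315) with the dark fingers just above it, and nothing else is near the hand. Next I approach to contact.

```bash
python3 -m handwheel '[[[-0.003,-0.002,0.008],[0,0,0]],[[-0.003,0,0.008],[0,0,0]],[[-0.003,0,0.002],[0,0,0]],[[-0.003,0,0.002],[0,0,0]],[[0,0,0],[0,0,0]]]'
python3 - <<'E'
from h import *
loc(); c=r.calibration("scene"); p=np.array(c["R"])@r.read_state()["tool_pos"]+np.array(c["t"]).ravel(); q=np.array(c["camera_matrix"])@p; print("tcp px in crop",(q[:2]/q[2]-[200,60])*3)
E
```

```text
clock: 3.85
tool_pos: [629.1, -46.7, 245.4]
tcp_rot: [0.997, -0.076, -0.0, 0.0]
force: [0.7, -0.4, -1.0]
opening: 0.004
t 3.85 local [ 31.9   1.1 245.4] tool axes err [ 0.0052 -0.0003  0.0001] F local [ 0.75 -0.25 -0.98] open 0.0
tcp px in crop [255.64730517 299.11888694]
```

```bash
python3 -m handwheel '[[[-0.003,0,0.002],[0,0,0]],[[-0.003,0,0.002],[0,0,0]],[[-0.004,0,0.0025],[0,0,0]],[[-0.005,0,0.0035],[0,0,0]],[[-0.006,0,0.004],[0,0,0]],[[-0.006,0,0.0045],[0,0,0]],[[-0.006,0,0.005],[0,0,0]]]'
python3 - <<'E'
from h import *
loc(); im,d=r.read_camera("scene"); cv2.imwrite("pics/s2.png",cv2.resize(im[60:260,200:440],None,fx=3,fy=3))
E
```

```text
clock: 4.55
tool_pos: [596.4, -41.7, 221.7]
tcp_rot: [0.997, -0.076, 0.0, -0.0]
force: [-0.0, 0.8, 2.4]
opening: 0.004
t 4.55 local [ -1.2   0.9 221.7] tool axes err [ 0.005   0.0001 -0.0001] F local [-0.17  0.77  2.38] open 0.0
```

View pics/s2.png

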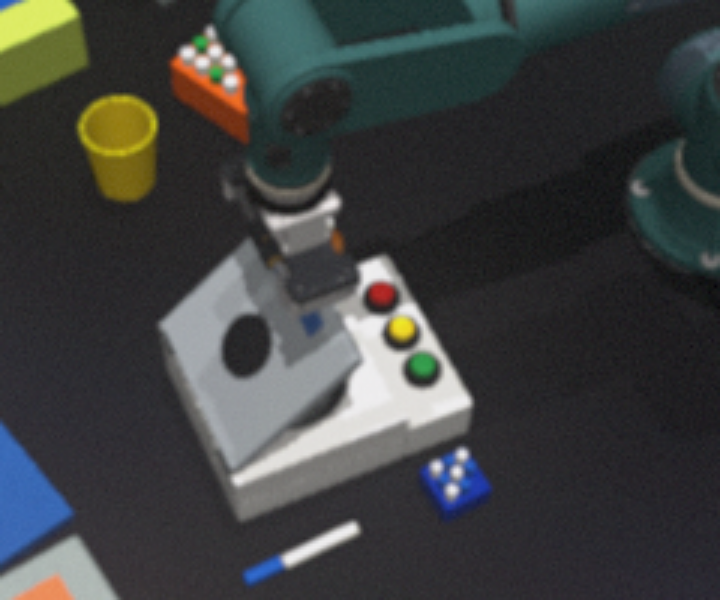

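The lid has come down to about 0.74 rad under 2.4 N, with the fingers on the strip (about 312,322). I'm continuing along the arc.

```bash
python3 -m handwheel '[[[-0.006,0,0.005],[0,0,0]],[[-0.006,0,0.0055],[0,0,0]],[[-0.005,0,0.006],[0,0,0]],[[-0.005,0,0.006],[0,0,0]],[[-0.005,0,0.006],[0,0,0]],[[-0.0045,0,0.0065],[0,0,0]],[[-0.004,0,0.0065],[0,0,0]],[[-0.004,0,0.007],[0,0,0]]]'
python3 -c "from h import *; loc()"
```

```text
clock: 5.4
tool_pos: [557.6, -35.8, 172.9]
tcp_rot: [0.997, -0.077, 0.0, 0.0]
force: [1.0, 0.2, 1.2]
opening: 0.005
t 5.4 local [-40.4   0.5 172.9] tool axes err [0.005  0.0001 0.0001] F local [1.01 0.34 1.17] open 0.01
```

```bash
python3 -m handwheel '[[[-0.0035,0,0.007],[0,0,0]],[[-0.003,0,0.007],[0,0,0]],[[-0.003,0,0.007],[0,0,0]],[[-0.0025,0,0.007],[0,0,0]],[[-0.0025,0,0.007],[0,0,0]],[[-0.002,0,0.007],[0,0,0]],[[-0.001,0,0.005],[0,0,0]],[[-0.001,0,0.004],[0,0,0]],[[0,0,0],[0,0,0]]]'
python3 -c "from h import *; loc()"
```

```text
clock: 6.3
tool_pos: [539.0, -32.9, 121.6]
tcp_rot: [0.997, -0.077, -0.001, -0.0]
force: [0.3, -0.2, 0.8]
opening: 0.004
t 6.3 local [-59.3   0.5 121.6] tool axes err [ 0.0049 -0.0019  0.0001] F local [ 0.38 -0.15  0.84] open 0.0
```

Now the last 5–6 mm in small steps, watching the force.

```bash
python3 -m handwheel '[[[0,0,0.0015],[0,0,0]],[[0,0,0.0015],[0,0,0]],[[0,0,0.0015],[0,0,0]],[[0,0,0.001],[0,0,0]],[[0,0,0],[0,0,0]]]'
python3 -m handwheel '[[[0,0,0.0005],[0,0,0]],[[0,0,0.0005],[0,0,0]],[[0,0,0],[0,0,0]]]'
```

```text
clock: 6.8
tool_pos: [539.7, -33.0, 116.8]
tcp_rot: [0.997, -0.077, -0.0, 0.0]
force: [0.2, -0.3, 0.3]
opening: 0.004
clock: 7.1
tool_pos: [539.7, -33.0, 116.3]
tcp_rot: [0.997, -0.077, 0.0, 0.0]
force: [-0.6, -0.0, 2.5]
opening: 0.003
```

```bash
python3 -m handwheel '[[[0,0,0.0005],[0,0,0]],[[0,0,0.0005],[0,0,0]],[[0,0,0],[0,0,0]]]'
python3 -m handwheel '[[[0,0,0.0005],[0,0,0]],[[0,0,0],[0,0,0]]]'
```

```text
clock: 7.4
tool_pos: [539.7, -33.1, 116.2]
tcp_rot: [0.997, -0.077, 0.0, 0.0]
force: [-1.7, 0.6, 6.3]
opening: 0.005
clock: 7.6
tool_pos: [539.8, -33.1, 116.2]
tcp_rot: [0.997, -0.076, 0.001, 0.0]
force: [-3.3, 0.8, 7.1]
opening: 0.006
```

The lid is at its stop: z stays at 116.2 while the force rises to 7 N. I'm lifting off and moving over the green button.

```bash
python3 -m handwheel '[[[0,0,-0.01],[0,0,0]],[[0,0,-0.02],[0,0,0]],[[-0.026,-0.017,-0.01],[0,0,0]],[[-0.026,-0.017,0],[0,0,0]],[[-0.025,-0.017,0],[0,0,0]],[[0,0,0.01],[0,0,0]],[[0,0,0.01],[0,0,0]],[[0,0,0],[0,0,0]],[[0,0,0],[0,0,0]]]'
python3 - <<'E'
from h import *
loc(); im,d=r.read_camera("scene"); cv2.imwrite("pics/s3.png",cv2.resize(im[100:250,230:430],None,fx=4,fy=4))
p=[deproj("scene",(u,v),d)-O for u in range(262,330,4) for v in range(165,225,4) if d[v,u]>0]
p=np.array([[q@XA,q@YA,q[2]] for q in p]); p=p[(p[:,0]>-80)&(p[:,0]<90)&(abs(p[:,1])<90)&(p[:,2]<200)]
A=np.c_[p[:,0],p[:,1],np.ones(len(p))]; c=np.linalg.lstsq(A,p[:,2],rcond=None)[0]
print("lid plane slopes",c[:2],"z med",np.median(p[:,2]),len(p))
E
```

```text
clock: 8.5
tool_pos: [471.5, 28.5, 133.6]
tcp_rot: [0.997, -0.077, -0.001, 0.0]
force: [0.2, -0.7, 0.7]
opening: 0.007
t 8.5 local [-135.6   50.5  133.6] tool axes err [ 0.004  -0.0015  0.0004] F local [ 0.29 -0.66  0.71] open 0.01
lid plane slopes [-0.00366387 -0.00231958] z med 117.30261319851117 141
```

View pics/s3.png

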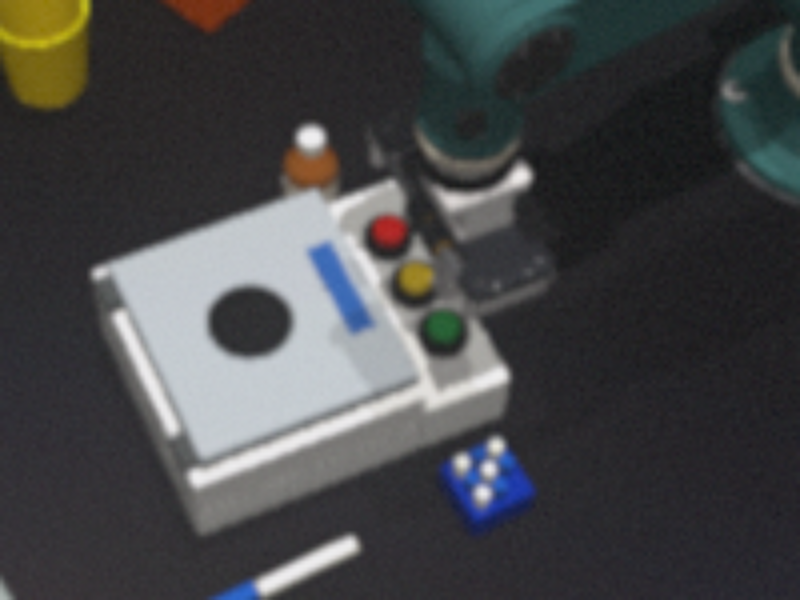

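The lid lies flat and level, and green is at about (442,328). I'll check where the TCP projects before pressing.

```bash
python3 - <<'E'
from h import *
c=r.calibration("scene"); tp=r.read_state()["tool_pos"]
for dz in(0,97,92-tp[2]):
    p=np.array(c["R"])@(tp+[0,0,dz])+np.array(c["t"]).ravel(); q=np.array(c["camera_matrix"])@p; print(dz,(q[:2]/q[2]-[230,100])*4)
im,d=r.read_camera("scene")
for u,v in((440,265),(505,265),(505,300),(450,225)): print(u,v,deproj("scene",(230+u/4,100+v/4),d))
im,d=r.read_camera("top"); cv2.imwrite("pics/t3.png",cv2.resize(im[180:280,250:400],None,fx=5,fy=5))
E
```

```text
0 [441.55405617 293.27753185]
97 [450.30553191 224.08390007]
-42.01823214350503 [438.04385231 321.03099436]
440 265 [476.8092045   28.15074995 178.65284699]
505 265 [480.48373727 102.5441046  275.78665025]
505 300 [479.46479547 107.77154701 234.81960287]
450 225 [493.26383139  52.40523294 275.77592432]
```

View pics/t3.png

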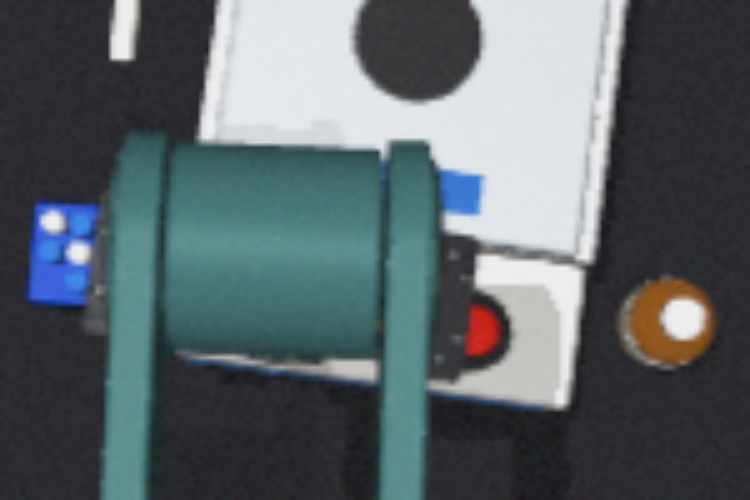

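The finger line lies over the green cap to within a few mm in both views. I'm descending to just above it, then pressing in small steps.

```bash
python3 -m handwheel '[[[0.001,-0.001,0.01],[0,0,0]],[[0,0,0.01],[0,0,0]],[[0,0,0.01],[0,0,0]],[[0,0,0.006],[0,0,0]],[[0,0,0],[0,0,0]]]'
python3 -m handwheel '[[[0,0,0.002],[0,0,0]],[[0,0,0.002],[0,0,0]],[[0,0,0.002],[0,0,0]],[[0,0,0.001],[0,0,0]],[[0,0,0],[0,0,0]]]'
```

```text
clock: 9.15
tool_pos: [471.4, 30.0, 96.7]
tcp_rot: [0.997, -0.077, -0.002, 0.0]
force: [0.5, 0.4, 0.3]
opening: 0.006
clock: 9.65
tool_pos: [472.7, 29.9, 91.8]
tcp_rot: [0.997, -0.077, 0.0, 0.0]
force: [0.6, 0.5, 2.0]
opening: 0.006
```

```bash
python3 -m handwheel '[[[0,0,0.001],[0,0,0]],[[0,0,0.001],[0,0,0]],[[0,0,0.001],[0,0,0]],[[0,0,0.001],[0,0,0]],[[0,0,0],[0,0,0]]]'
python3 -m handwheel '[[[0,0,0.001],[0,0,0]],[[0,0,0.001],[0,0,0]],[[0,0,0],[0,0,0]]]'
```

```text
clock: 10.15
tool_pos: [472.7, 29.9, 87.7]
tcp_rot: [0.997, -0.077, 0.0, 0.0]
force: [-0.0, 0.1, 3.6]
opening: 0.005
clock: 10.45
tool_pos: [472.8, 29.9, 86.2]
tcp_rot: [0.997, -0.077, 0.0, 0.0]
force: [-1.4, -0.6, 7.4]
opening: 0.006
```

The button is fully down: z 86.2 is about 6 mm of travel, at 7 N against the stop. One more 0.5 mm to confirm the stop, then I retreat straight up.

```bash
python3 -m handwheel '[[[0,0,0.0005],[0,0,0]],[[0,0,0],[0,0,0]]]'
python3 -m handwheel '[[[0,0,-0.005],[0,0,0]],[[0,0,-0.01],[0,0,0]],[[0,0,-0.02],[0,0,0]],[[0,0,-0.025],[0,0,0]],[[0,0,-0.025],[0,0,0]],[[0,0,-0.025],[0,0,0]],[[0,0,-0.015],[0,0,0]],[[0,0,0],[0,0,0]],[[0,0,0],[0,0,0]]]'
python3 - <<'E'
from h import *
loc(); im,d=r.read_camera("scene"); cv2.imwrite("pics/s4.png",cv2.resize(im[60:260,200:440],None,fx=3,fy=3))
p=[deproj("scene",(u,v),d)-O for u in range(262,330,4) for v in range(165,225,4) if d[v,u]>0]
p=np.array([[q@XA,q@YA,q[2]] for q in p]); p=p[(p[:,0]>-80)&(p[:,0]<90)&(abs(p[:,1])<90)&(p[:,2]<200)]
print("lid z",np.median(p[:,2]),np.polyfit(p[:,0],p[:,2],1))
for n in("start_top","stop_top","pulse_top"):
    print(n,[(round(q["conf"],2),np.round(deproj("scene",q["xy"],d),1)) for q in r.place_of("scene",n)[:2]])
E
```

```text
clock: 10.65
tool_pos: [472.8, 29.9, 86.2]
tcp_rot: [0.997, -0.077, 0.001, 0.0]
force: [-3.5, -0.4, 8.9]
opening: 0.004
clock: 11.55
tool_pos: [472.1, 30.0, 209.0]
tcp_rot: [0.997, -0.077, -0.001, 0.0]
force: [-0.6, 1.0, -0.1]
opening: 0.006
t 11.55 local [-135.2   52.1  209. ] tool axes err [ 0.005  -0.0014  0.0002] F local [-0.74  0.91 -0.08] open 0.01
lid z 117.39313983089994 [-4.61605935e-03  1.17429489e+02]
start_top [(0.63, array([468.3,  32.4,  92.6])), (0.18, array([ 438.1, -437.4,   49.9]))]
stop_top [(0.49, array([445.5, -72.9,  92.9]))]
pulse_top [(0.51, array([459.2,  -8.9,  89.9])), (0.21, array([518.6, -29.1, 118.8]))]
```

View pics/s4.png

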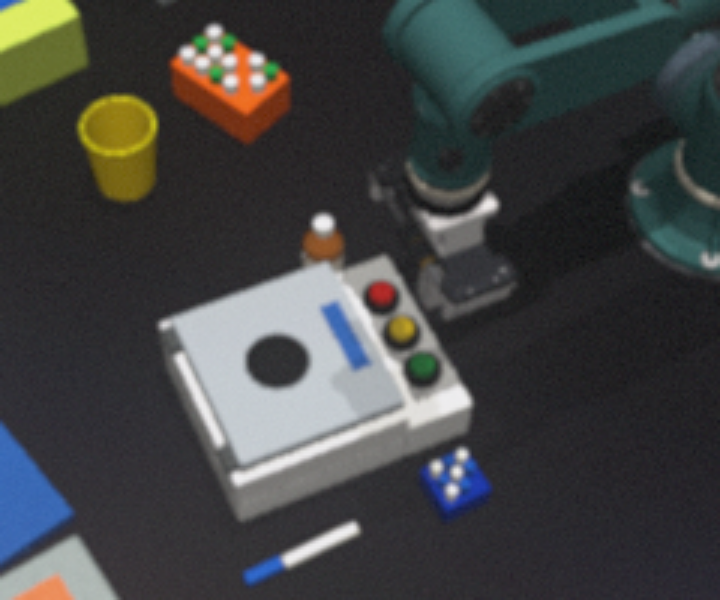

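The lid is shut, all the buttons are up, and the rack, bottle, pen and beaker stand where they did. The hand is 117 mm above the button and touches nothing, so I'm handing in.

```bash
python3 -c "from h import *; print(r.finish_job()); loc()"
```

```text
the job is handed in; nothing more can be done
None
the job is handed in; nothing more can be done
```

I pushed the lid shut, pressed the green button once to the bottom, and drew the hand clear. The job was handed in at about 11.6 s, and no verdict was reported.

- **Lid:** I guided it down from about 0.95 rad with closed fingertips on the blue strip. It stopped at z = 116.2 mm, and the highest force I read was about 8 N. The last depth check shows its top level (slope about 0.005 rad) at about 117 mm.
- **Green button:** I pressed it about 6 mm, to z = 86.2 mm. The force was 9 to 10 N against the stop. After release its top measured 92.6 mm, so it is back up.
- **Hand:** It finished with the fingertips 117 mm above the button, with only noise on the force reading.
- **Red and yellow buttons:** The fingers never went near them. In the last check their tops read 92.9 and 89.9 mm. The yellow value came from a network point about 14 mm off the cap, so it is unreliable, but the picture shows the cap up.
- **Bystanders:** By eye, the small rack, amber bottle, pen, beaker and visible part of the orange rack look unmoved. The tip box and buffer bottle were out of the last picture, and the hand did not go low near them.

The early network guesses disagreed: the top view gave red and yellow nearly the same place, and the scene view put them up to 15 mm off. I used the colour centroids instead, and these matched the machine's known geometry to about 1 mm.

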